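Tip the rinsed bearing balls out of the spouted wash basket

ROBOT

A 7-joint arm with a two-finger parallel gripper is mounted at the origin on a cart in front of the work surface, level with it; the furniture and walls round the work are solid. World frame = base frame: x ahead of the robot, y to its left, z up, the work surface at z = 0. Lengths are in m, angles in rad, forces in N, time in s.
With the tool pointing down it reaches from about 0.4 to 0.9 m from the base axis. Payload 5.5 kg.
Tool frame: the origin (TCP) lies midway between the tips of the shut fingers; the grasp point (between the pads) lies 19 mm behind it; z points along the fingers, y is the line along which they close (so a half turn about z gives the same grasp; the last joint's range is limited). The gripper opens to 85 mm and grips with 20 to 120 N. Pads are 22 mm wide; open, the fingers measure 114 mm over their backs; the gripper's body (76 mm by 85 mm) begins 54 mm behind the grasp point. The pads swing forward as they close: fully open they stand 13 mm farther back than shut.
Start: joints at [1.442, 0.501, -0.427, 1.55, 0.221, 1.138, -0.21], TCP at [0.248, -0.601, 0.231] pointing down, gripper open.
Joint ranges: [-2.88, 2.88], [-0.31, 2.03], [-1.54, 1.56], [0.2, 2.42], [-1.41, 4.55], [0.19, 2.02], [-2.57, 2.57]. Speed limits (rad/s): [2.57, 2.57, 3.14, 3.14, 3.14, 3.14, 3.14].

INTERFACE

Orientations are given as a rotation vector (axis times angle).
In Python, from bench import readout, read_camera, arm gives the robot as it stands.
- The arm moves only by the tool step_arm, never from a script. Its arguments are lists of equal length, an entry for each row: "dp": the shift along the world's x, y, z in units of 30 mm (1.0 is 30 mm), a list of three; "twist": the turn about the world's z in units of 6 degrees (1.0 is 6 degrees). In form: {"dp": [[x, y, z], ...], "twist": [twist, ...]}. A call has 1 to 12 rows; each row shifts and turns the commanded pose from where the row before left it; what a row does not reach is not made up. A row lasts 1/8 s, in which the tool goes at most 62.5 mm and 10.7 degrees, less where a joint would pass 70% of its speed; a pose out of reach is approached as far as the arm can. A call is refused whole if a number of a shift passes 1 or a number of a turn 1, either way. A call with a gripper value outside its range is refused whole. "fingers" is the opening, from 0 (shut) to 1 (fully open), set as the call begins (left out, the last holds). The fingers move at their own pace and stop on an object; "grip_force" is the grip in N (left out, the last holds). Time passes only in rows, so rows that do not move let the fingers close. It gives the time, the measured TCP pose, the force, the opening and the grip force at its end, in the units of the state.
- readout.observe(): the state, without advancing time (a new reading comes with each control period).
- read_camera(name): name is "side" or "top" or "wrist"; returns a dict with "color" (480x640x3 uint8, blue, green, red), "range_z" (480x640 float32, m along the optical axis (not along the pixel's ray), 0 where there is no reading), "fov_y" (degrees; the focal length in pixels is half the picture's height over the tangent of half this angle, whatever the lens; pixels are square), "cx", "cy" (the principal point, pixels), "extrinsics" (4x4, takes a point from world to camera coordinates); the wrist camera has in their place "tool_from_camera" (4x4, takes a point from camera to tool coordinates, whose origin is the TCP and whose axes are the flange's). Camera axes: x right, y down, z forward; pixel columns grow to the right and rows downward; lengths in m; the calibration is good to about 2 mm. The wrist camera is an equidistant fisheye: a pixel r from the principal point sees the ray r / f radians off the axis. A picture is of the moment at which its call begins: read the wrist's pose just before it.
- arm.job_done(): hands the job in; it is judged then, once.
The state is a dict: "time_s": time; "q": joint angles; "joint_velocities": joint speeds; "effort": joint torques, N m; "tool_pos": TCP position; "tcp_rot": TCP orientation; "ft_force": force on the tool from outside, world axes, zero at the start; "wrist_torque": the same for the moment, N m; "grip_width": opening from 0.0 (shut) to 1.0 (fully open); "grip_force": force on a finger pad.
Only numpy, scipy, OpenCV 4.12 (cv2) and the standard library are available. Lean on these libraries where they do the work, as an engineer would, in place of code of your own. Each camera call takes 0.05 s, during which the arm holds its last target. There are 200 camera calls.

TASK

Two bearing balls lie in the small wire-mesh wash basket that has a notched pouring spout in its rim. Pick that basket up by the grip block on its handle, tilt it low over the magnetic parts tray so that both balls roll out through the spout into the tray, then stand the empty basket upright on the bench beside the tray and let go.

Things in the scene. Friction and masses are not known exactly. Their poses are not given: they have to be found in the camera images.
- spout_basket: Loose steel mesh basket, 125 x 103 x 117 mm high with its handle, 0.2 to 0.45 kg. Origin on its underside, z up, spout towards -x (at the start within 25 degrees of the world's -y, the robot's right). Rim 45 mm high, back wall at x = +55, sides at y = +-50 mm, running in to the notch. The other basket, across the tray, is empty, rectangular with a plain rim and no spout: not needed.
- basket_grip (a point): Centre of the black grip block on the basket's handle: x = +10, y = 0, z = 97 mm in the basket's frame, same axes. Block 24 x 24 mm in plan, sides parallel to the basket's x and y, from z = 77 to 117 mm. The rigid 6 mm handle wire leaves it low down (z = 78 mm) along y, sloping to the rim.
- spout_lip (a point): Middle of the spout's outer edge, 50 mm wide: x = -70, y = 0, z = 24 mm in the basket's frame, same axes. The basket's floor, 4 mm above its underside, is flat from the back to x = -15 mm, then a 20 degree ramp climbs to this lip. Balls stay in when level, roll out once the spout end is tilted 20 to 25 degrees down; 45 degrees empties it.
- parts_tray: Magnetic parts tray of plain steel sheet, held fast to the bench. 150 mm along its x, 140 mm along its y, rim 37 mm above the bench, walls 3 mm, inner floor 8 mm above the bench. Origin: centre of its underside on the bench.
- ball0: Steel bearing ball, 22 mm diameter, 44 g, loose in the spouted basket. Origin: its centre.
- ball1: The second steel bearing ball, the same. Origin: its centre.

How it is judged:
By the outcome, as a careful person would: the job done as asked, in the order asked, and still so for the second after the job is handed in, with the robot touching nothing.
It also fails if it takes over 50 s, if anything falls off the work surface, if the arm or the gripper's body presses on something with over 40 N, if the wrist force passes 120 N, or if a joint passes its speed limit or range.

## Working session

There is one attempt and no reset: what is moved stays moved. The work goes in short steps, Python scripts to look and compute and a tool call to move; the robot and the scene stay as the last step left them, time stands still between calls to the robot, and variables do not carry over. Pictures are saved under pics/ and viewed, at most 10 in all, crops included, and the job is handed in when it is done.

Besides the shell and the picture viewer there is one more tool, called after ">>>" by a JSON object that holds its "name" and its "arguments", one argument or row to a line. step_arm: Moves the arm, as the interface text tells. Its arguments: {"type":"object","properties":{"dp":{"type":"array","items":{"type":"array","items":{"type":"number"}}},"twist":{"type":"array","items":{"type":"number"}},"fingers":{"type":"number"},"grip_force":{"type":"number"}},"required":["dp","twist"]}

```bash
ls; mkdir -p pics; cat > h.py <<'E'
import numpy as np, cv2
from bench import readout, read_camera, arm
def K(c): return 240/np.tan(np.radians(c["fov_y"])/2)
def cloud(c):
    f=K(c); v,u=np.mgrid[:480,:640]; z=c["range_z"]
    P=np.stack([(u-c["cx"])/f*z,(v-c["cy"])/f*z,z],-1)
    T=np.linalg.inv(c["extrinsics"]); W=P@T[:3,:3].T+T[:3,3]; W[z==0]=np.nan; return W
def ray(c,u,v,h):
    f=K(c);T=np.linalg.inv(c["extrinsics"]);d=T[:3,:3]@[(u-c["cx"])/f,(v-c["cy"])/f,1];o=T[:3,3]
    return o+d*(h-o[2])/d[2]
E
python3 - <<'E'
from h import *
s=readout.observe(); print(s)
for n in("top","side"):
    c=read_camera(n); cv2.imwrite(f"pics/{n}0.png",c["color"]); np.savez(f"{n}0.npz",**c)
    print(n,c["fov_y"],c["cx"],c["cy"],np.linalg.inv(c["extrinsics"]).round(3).tolist())
E
```

```text
pics
{'time_s': 0.0, 'q': array([ 1.44220911,  0.501834  , -0.42677982,  1.55147634,  0.22080276,
        1.13828889, -0.21028059]), 'joint_velocities': array([ 0.0008918 , -0.0015065 ,  0.00097891,  0.00074739, -0.00138935,
       -0.00052386,  0.00164814]), 'effort': array([-1.88488825e-04, -5.69522095e+01, -5.81627682e+00, -2.80947000e+01,
        1.07887571e-02,  1.19385577e-02, -2.10216672e-05]), 'tool_pos': array([ 0.24788053, -0.60011798,  0.23025606]), 'tcp_rot': array([-3.07959938e+00, -6.11224005e-01,  5.12404655e-04]), 'ft_force': array([ 0.46897416,  0.44243602, -0.38757633]), 'wrist_torque': array([0.01224315, 0.02519997, 0.02023633]), 'grip_force': 0.0, 'grip_width': 0.997096756927816}
top 46.626955936113866 316.1918847312169 243.80893667481382 [[-0.015, -0.991, 0.132, 0.444], [-1.0, 0.011, -0.025, 0.023], [0.023, -0.132, -0.991, 1.194], [0.0, 0.0, 0.0, 1.0]]
side 49.276579566755096 305.34536804965705 234.18134431554654 [[0.994, -0.055, 0.096, 0.485], [-0.109, -0.637, 0.763, -0.639], [0.019, -0.769, -0.64, 0.636], [0.0, 0.0, 0.0, 1.0]]
```

View pics/top0.png

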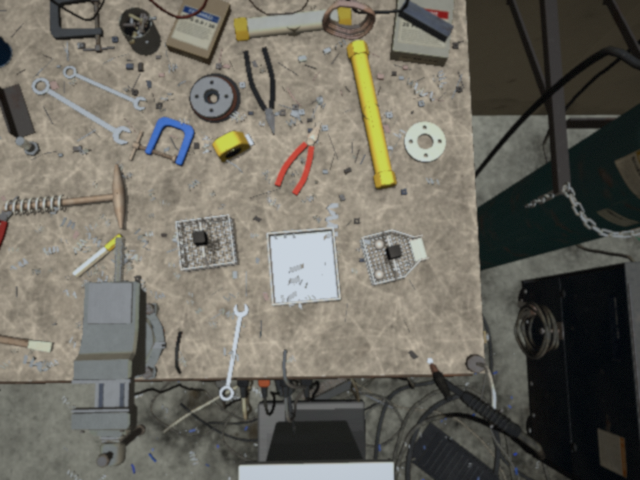

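View pics/side0.png

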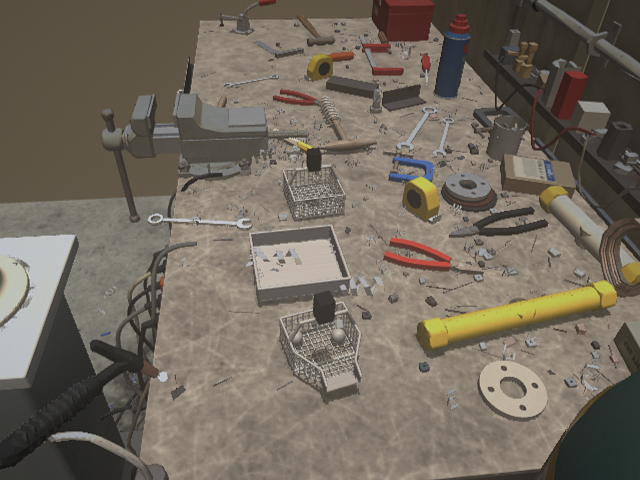

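```bash
python3 - <<'E'
from h import *
from scipy.spatial.transform import Rotation as R
s=readout.observe(); M=R.from_rotvec(s["tcp_rot"]).as_matrix(); print("tool y",M[:,1].round(3),"z",M[:,2].round(3))
for n in("top","side"):
    c=dict(np.load(n+"0.npz")); W=cloud(c); im=c["color"]
    dark=(im.max(2)<60)
    y0=W[...,1]
    m=dark&(W[...,2]>.06)&(W[...,2]<.14)&(W[...,0]>.3)&(W[...,0]<.6)
    for nm,sel in(("spout",(y0<-.08)&(y0>-.3)),("other",(y0>.1)&(y0<.35))):
        p=W[m&sel]; print(n,nm,len(p),np.nanmedian(p,0).round(4),np.nanpercentile(p,3,0).round(4),np.nanpercentile(p,97,0).round(4))
        t=p[p[:,2]>.11]; 
        if len(t)>20: print("  top",len(t),t.mean(0).round(4),cv2.minAreaRect((t[:,:2]*1000).astype(np.float32)))
    # basket points above bench
    b=(W[...,2]>.012)&(W[...,2]<.06)&(W[...,0]>.3)&(W[...,0]<.55)&(y0>-.26)&(y0<-.08)
    q=W[b]; print(n,"basket",len(q),cv2.minAreaRect((q[:,:2]*1000).astype(np.float32)))
    t=(abs(W[...,2]-.035)<.008)&(W[...,0]>.3)&(W[...,0]<.55)&(y0>-.06)&(y0<.14)
    q=W[t]; print(n,"trayrim",len(q),cv2.minAreaRect((q[:,:2]*1000).astype(np.float32)),np.percentile(q,[2,50,98],axis=0).round(3).tolist())
c=dict(np.load("top0.npz"));print("bench z",np.nanmedian(cloud(c)[300:330,240:260,2]))
print(ray(c,418.,248.,.024))
a=cv2.resize(c["color"][205:325,250:440],None,fx=4,fy=4,interpolation=cv2.INTER_CUBIC);cv2.imwrite("pics/c1.png",a)
E
```

```text
tool y [ 0.382 -0.924 -0.002] z [-0.001  0.002 -1.   ]
top spout 387 [ 0.3204 -0.2364  0.1262] [ 0.3018 -0.2795  0.0938] [ 0.5756 -0.1457  0.1383]
  top 337 [ 0.3387 -0.2393  0.1265] ((432.8806457519531, -202.24496459960938), (312.4168395996094, 50.60651779174805), 24.27103614807129)
top other 563 [0.3946 0.3419 0.091 ] [0.3413 0.2156 0.0616] [0.5946 0.3449 0.132 ]
  top 113 [0.3993 0.32   0.1223] ((470.3918762207031, 286.4833679199219), (23.313613891601562, 294.521240234375), 63.79388427734375)
top basket 235 ((461.0310363769531, -176.10646057128906), (192.4573211669922, 91.05823516845703), 8.918514251708984)
top trayrim 445 ((440.1503601074219, 13.173713684082031), (229.1915740966797, 143.79547119140625), 4.424238204956055) [[0.33, -0.053, 0.028], [0.482, 0.058, 0.037], [0.547, 0.091, 0.042]]
side spout 1386 [ 0.3252 -0.2419  0.1241] [ 0.3018 -0.2871  0.0862] [ 0.5832 -0.1577  0.1385]
  top 1036 [ 0.339  -0.2468  0.1267] ((431.9693603515625, -206.00796508789062), (316.5550231933594, 58.68735885620117), 24.786176681518555)
side other 86 [0.5964 0.2185 0.1054] [0.5942 0.2107 0.0826] [0.5999 0.2314 0.1179]
  top 31 [0.5969 0.2218 0.1155] ((597.3031616210938, 223.63406372070312), (5.6938605308532715, 27.075679779052734), 6.22506856918335)
side basket 625 ((461.89263916015625, -175.32891845703125), (191.09983825683594, 93.55713653564453), 8.758197784423828)
side trayrim 751 ((442.33087158203125, 12.64715576171875), (227.08016967773438, 146.8172149658203), 5.142620086669922) [[0.333, -0.054, 0.027], [0.492, 0.059, 0.036], [0.547, 0.091, 0.042]]
bench z 0.0007373538099064714
[ 0.58882354 -0.22282154  0.024     ]
```

View pics/c1.png

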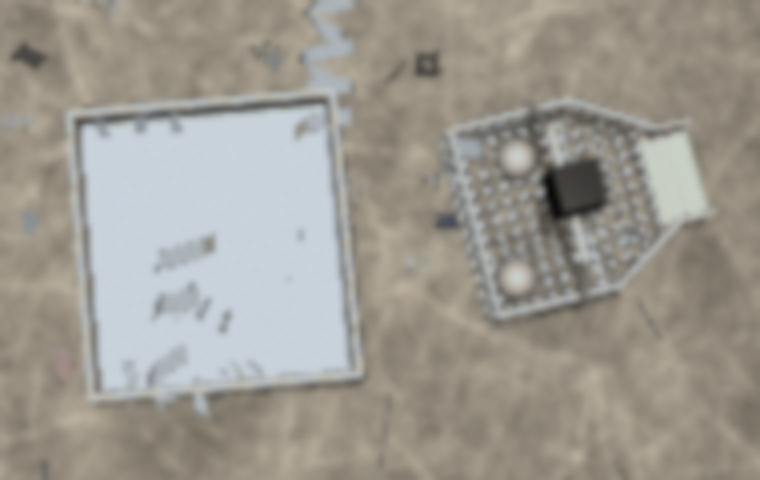

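```bash
python3 - <<'E'
from h import *
c=dict(np.load("top0.npz")); W=cloud(c)
r=lambda x,y,h:ray(c,250+(x-1.5)/4,205+(y-1.5)/4,h)
T=np.array([r(x,y,.037) for x,y in((70,115),(333,95),(360,377),(92,398))]); print("tray",T.round(4).tolist(),T.mean(0).round(4))
print(np.linalg.norm(np.roll(T,-1,0)-T,axis=1).round(4), [np.degrees(np.arctan2(*(T[j]-T[i])[[1,0]])).round(1) for i,j in((0,1),(3,2),(1,2),(0,3))])
b1,b2=r(448,132,.045),r(495,318,.045); l1,l2=r(688,130,.024),r(712,210,.024)
print("back",b1,b2,"lip",l1,l2,np.linalg.norm(b1-b2),np.linalg.norm(l1-l2))
B=(b1+b2)/2;L=(l1+l2)/2;d=(B-L)[:2];print("len",np.linalg.norm(d),"x-axis yaw",np.degrees(np.arctan2(d[1],d[0])),"wall yaw",np.degrees(np.arctan2(*(b1-b2)[[1,0]])))
im=c["color"]; m=((im.max(2)<60)).astype(np.uint8); m[:235]=0;m[270:]=0;m[:,:380]=0;m[:,410:]=0
n,l,st,ce=cv2.connectedComponentsWithStats(m); i=1+st[1:,4].argmax(); print(st[i],ce[i])
t=W[(l==i)]; print(np.nanpercentile(t,[5,50,95],axis=0).round(4))
t=t[t[:,2]>.113]; print(len(t),np.mean(t,0).round(4),cv2.minAreaRect((t[:,:2]*1000).astype(np.float32)))
u=d/np.linalg.norm(d); print("grip from rim", L[:2]+u*80,B[:2]-u*45)
for h in(.115,.117):print(ray(c,*ce[i],h))
c=dict(np.load("side0.npz"));W=cloud(c);im=c["color"]; m=(im.max(2)<60).astype(np.uint8); m[:285]=0;m[328:]=0;m[:,:305]=0;m[:,345:]=0
t=W[(m>0)&(W[...,2]>.112)&(W[...,2]<.125)];print("side",len(t),t.mean(0).round(4),cv2.minAreaRect((t[:,:2]*1000).astype(np.float32)))
E
```

```text
tray [[0.6218, 0.0966, 0.037], [0.631, -0.0417, 0.037], [0.483, -0.0529, 0.037], [0.4741, 0.0857, 0.037]] [0.5525 0.0219 0.037 ]
[0.1385 0.1484 0.1389 0.1481] [np.float64(-86.2), np.float64(-86.3), np.float64(-175.7), np.float64(-175.8)]
back [ 0.60944559 -0.1009618   0.045     ] [ 0.51208502 -0.12283316  0.045     ] lip [ 0.61210122 -0.23149693  0.024     ] [ 0.56906567 -0.24258906  0.024     ] 0.09978696028305509 0.04444202979909736
len 0.12864882404658057 x-axis yaw 103.40185171799517 wall yaw 12.660906467810367
[386 248  15  12  61] [390.14754098 254.45901639]
[[ 0.5594 -0.1644  0.0797]
 [ 0.5648 -0.1478  0.1077]
 [ 0.5783 -0.1443  0.117 ]]
17 [ 0.5657 -0.1537  0.1157] ((566.065185546875, -153.10015869140625), (27.088449478149414, 12.119508743286133), 58.76350402832031)
grip from rim [-17.95176393  77.58442804] [ 10.9908357  -43.88647494]
[ 0.56549577 -0.14847919  0.115     ]
[ 0.56527123 -0.14816137  0.117     ]
side 68 [ 0.5719 -0.1655  0.1146] ((573.6011962890625, -159.143310546875), (22.468505859375, 22.57767677307129), 12.379510879516602)
```

>>> {"name": "step_arm", "arguments": {
  "dp": [
    [0.72,0.98,0],
    [0.72,0.98,0],
    [0.72,0.98,0],
    [0.72,0.98,0],
    [0.72,0.98,0],
    [0.72,0.98,0],
    [0.72,0.98,0],
    [0.72,0.98,0],
    [0.72,0.98,0],
    [0.72,0.98,0],
    [0.72,0.98,0],
    [0.72,0.98,0]
  ],
  "twist": [0.9,0.9,0.9,0.9,0.9,0.9,0.9,0.9,0.9,0.9,0.9,0.9]
}}

```text
time_s: 1.6
tool_pos: [0.5086, -0.2458, 0.2314]
tcp_rot: [2.267, 2.174, 0.0]
ft_force: [0.4, 0.0, 0.3]
grip_width: 1.001
grip_force: 0.0
```

>>> {"name": "step_arm", "arguments": {
  "dp": [
    [0.7,0.98,0],
    [0.7,0.98,-0.3],
    [0.71,0.97,-0.7],
    [0,0,-0.7],
    [0,0,-0.4],
    [0,0,0]
  ],
  "twist": [0.85,0.85,0.83,0,0,0]
}}

```text
time_s: 2.35
tool_pos: [0.5695, -0.161, 0.1672]
tcp_rot: [-1.968, -2.446, 0.002]
ft_force: [-0.3, -0.6, 0.2]
grip_width: 1.001
grip_force: 0.0
```

```bash
python3 - <<'E'
from h import *
s=readout.observe();print(s["tool_pos"],s["tcp_rot"])
c=read_camera("wrist");np.savez("w0.npz",pos=s["tool_pos"],rot=s["tcp_rot"],**c);print(c["fov_y"],c["cx"],c["cy"],c["tool_from_camera"].round(4).tolist())
cv2.imwrite("pics/w0.png",c["color"])
E
```

```text
[ 0.56952795 -0.16099407  0.16715581] [-1.96820757e+00 -2.44616120e+00  2.36446236e-03]
65.70646984690485 317.5741742983598 233.77382580098464 [[0.0007, -0.9591, -0.2829, 0.0715], [1.0, 0.0009, -0.0003, 0.0005], [0.0006, -0.2829, 0.9591, -0.1424], [0.0, 0.0, 0.0, 1.0]]
```

View pics/w0.png

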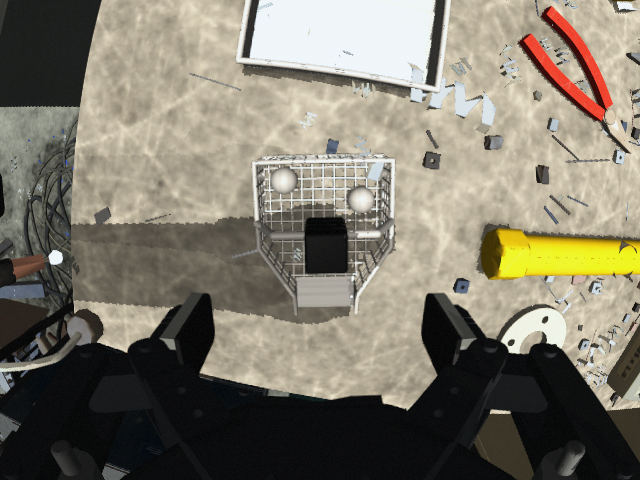

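```bash
python3 - <<'E'
from h import *
from scipy.spatial.transform import Rotation as R
c=dict(np.load("w0.npz")); f=K(c)
def dirs(u,v):
    x,y=(u-c["cx"])/f,(v-c["cy"])/f; r=np.hypot(x,y)+1e-9; k=np.tan(r)/r; return np.stack([x*k,y*k,np.ones_like(x)],-1)
v,u=np.mgrid[:480,:640].astype(float)
P=dirs(u,v)*c["range_z"][...,None]; T=c["tool_from_camera"]; P=P@T[:3,:3].T+T[:3,3]
W=P@R.from_rotvec(c["rot"]).as_matrix().T+c["pos"]
m=(c["color"].max(2)<60)&(abs(W[...,2]-.117)<.005)&(v<285)&(v>200)&(u>290)&(u<360)
t=W[m]; print(len(t),np.median(t,0).round(4),(np.percentile(t,1,0)+np.percentile(t,99,0))/2,cv2.minAreaRect((t[:,:2]*1000).astype(np.float32)))
vv,uu=np.nonzero(m); print(uu.min(),uu.max(),vv.min(),vv.max())
E
```

```text
1763 [ 0.5735 -0.1556  0.1167] [ 0.57364016 -0.15639353  0.11563563] ((573.6795654296875, -156.6803436279297), (23.559995651245117, 23.96771240234375), 13.68787670135498)
305 347 231 273
```

>>> {"name": "step_arm", "arguments": {
  "dp": [
    [0.14,0.15,-0.4],
    [0,0,-0.7],
    [0,0,-0.7],
    [0,0,-0.6],
    [0,0,-0.27],
    [0,0,0],
    [0,0,0]
  ],
  "twist": [0.22,0,0,0,0,0,0]
}}

```text
time_s: 3.28
tool_pos: [0.5755, -0.1554, 0.0888]
tcp_rot: [1.939, 2.471, 0.001]
ft_force: [0.4, 0.2, 1.0]
grip_width: 1.003
grip_force: 0.0
```

>>> {"name": "step_arm", "arguments": {
  "dp": [
    [0,0,0],
    [0,0,0],
    [0,0,0],
    [0,0,0],
    [0,0,0],
    [0,0,0],
    [0,0,0],
    [0,0,0]
  ],
  "twist": [0,0,0,0,0,0,0,0],
  "fingers": 0,
  "grip_force": 40
}}

```text
time_s: 4.28
tool_pos: [0.5748, -0.1558, 0.0883]
tcp_rot: [-1.94, -2.471, 0.001]
ft_force: [-2.6, -1.0, 4.0]
grip_width: 0.271
grip_force: 45.9
```

>>> {"name": "step_arm", "arguments": {
  "dp": [
    [0,0,0.3],
    [0,0,0.6],
    [0,0,0.6],
    [0,0,0.5],
    [0,0,0],
    [0,0,0]
  ],
  "twist": [0,0,0,0,0,0]
}}

```text
time_s: 5.03
tool_pos: [0.5746, -0.1557, 0.148]
tcp_rot: [-1.94, -2.471, 0.001]
ft_force: [0.0, 0.3, -4.1]
grip_width: 0.274
grip_force: 45.0
```

```bash
python3 - <<'E'
from h import *
s=readout.observe();print(s["tool_pos"],s["ft_force"],s["wrist_torque"],s["grip_force"])
a=read_camera("side")["color"][180:420,200:480];b=read_camera("wrist")["color"][100:340,180:460]
cv2.imwrite("pics/l1.png",cv2.resize(np.hstack([a,b]),None,fx=1.4,fy=1.4))
E
```

```text
[ 0.57455976 -0.15570658  0.14800407] [ 0.0215818   0.27754687 -4.07983761] [-0.03418705 -0.0396804  -0.00740713] 44.97248947620392
```

View pics/l1.png

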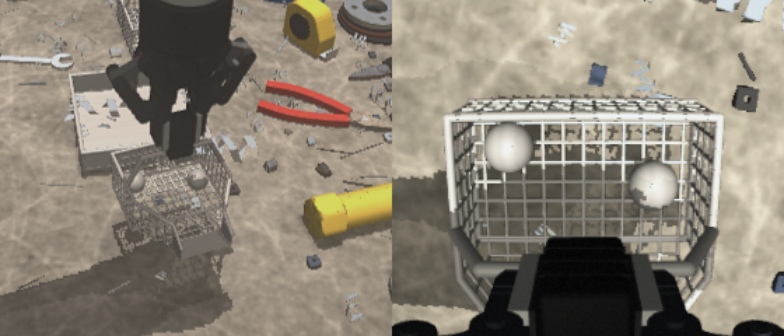

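>>> {"name": "step_arm", "arguments": {
  "dp": [
    [-0.08,0.4,0],
    [-0.08,0.7,0],
    [-0.08,0.9,0],
    [-0.08,0.9,0],
    [-0.08,0.9,0],
    [-0.08,0.9,0],
    [-0.08,0.9,0],
    [-0.08,0.7,0],
    [-0.08,0.4,0],
    [-0.1,0.11,0],
    [0,0,0],
    [0,0,0]
  ],
  "twist": [-0.16,-0.16,-0.16,-0.16,-0.16,-0.16,-0.16,-0.16,-0.16,-0.13,0,0]
}}

```text
time_s: 6.62
tool_pos: [0.5505, 0.0475, 0.1481]
tcp_rot: [2.137, 2.302, -0.001]
ft_force: [0.4, 0.2, -4.3]
grip_width: 0.272
grip_force: 45.0
```

```bash
cat >> h.py <<'E'
from scipy.spatial.transform import Rotation as R
def wcloud():
    s=readout.observe(); c=read_camera("wrist"); f=K(c); v,u=np.mgrid[:480,:640].astype(float)
    x,y=(u-c["cx"])/f,(v-c["cy"])/f; r=np.hypot(x,y)+1e-9; k=np.tan(r)/r
    P=np.stack([x*k,y*k,np.ones_like(x)],-1)*c["range_z"][...,None]; T=c["tool_from_camera"]; P=P@T[:3,:3].T+T[:3,3]
    return s,c,P,P@R.from_rotvec(s["tcp_rot"]).as_matrix().T+s["tool_pos"]
E
python3 - <<'E'
from h import *
s,c,P,W=wcloud(); print(s["tool_pos"],s["tcp_rot"],s["ft_force"],s["time_s"])
# tray rim corners seen by wrist
cv2.imwrite("pics/w2.png",c["color"])
m=(abs(W[...,2]-.037)<.004)&(c["range_z"]>0)&(W[...,1]<.13)&(W[...,1]>-.1)&(W[...,0]>.42)&(W[...,0]<.68)
for x in np.arange(.47,.65,.02):
    q=W[m&(abs(W[...,0]-x)<.006)]; q=q[q[:,1]>.07]
    if len(q)>3: print(x.round(2),len(q),np.percentile(q[:,1],[5,95]).round(4))
E
```

```text
[0.55048047 0.04753478 0.14809038] [ 2.13743041e+00  2.30191457e+00 -7.83480719e-04] [ 0.43720954  0.15892712 -4.29259511] 6.625
0.47 64 [0.0713 0.0874]
0.49 104 [0.0852 0.0896]
0.51 93 [0.0876 0.0914]
0.53 105 [0.0889 0.0926]
0.55 89 [0.0909 0.094 ]
0.57 105 [0.092  0.0957]
0.59 84 [0.0936 0.0968]
0.61 125 [0.0943 0.0991]
0.63 155 [0.0713 0.0975]
```

View pics/w2.png

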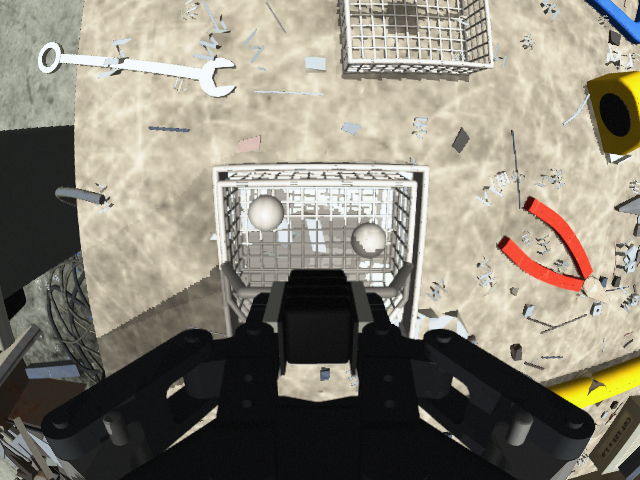

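>>> {"name": "step_arm", "arguments": {
  "dp": [
    [0,0.13,-0.2],
    [0,0,-0.4],
    [0,0,-0.2],
    [0,0,-0.1],
    [0,0,-0.1],
    [0,0,-0.06],
    [0,0,0]
  ],
  "twist": [0,0,0,0,0,0,0]
}}

```text
time_s: 7.55
tool_pos: [0.5503, 0.0455, 0.1201]
tcp_rot: [2.136, 2.294, -0.016]
ft_force: [-15.2, -17.1, 42.9]
grip_width: 0.277
grip_force: 53.3
```

```bash
cat >> h.py <<'E'
def tilt():
    s,c,P,W=wcloud(); print(s["tool_pos"].round(4),s["ft_force"].round(1),s["time_s"],s["grip_force"])
    # tool-frame profile of basket: axis at z=-.019; x=basket +x, depth=z+.019
    X=P[...,0];D=P[...,2]+.019
    for y0 in (-.025,.0,.025):
        m=(abs(P[...,1]-y0)<.012)&(X>.02)&(X<.13)&(D>-.02)&(W[...,2]>.012)&(W[...,1]<.3)&(c["range_z"]>0)
        x,d=X[m],D[m]; 
        r=[]
        for a in np.arange(.02,.13,.01):
            k=(x>=a)&(x<a+.01)
            r.append((round(a*1000),len(d[k]),*(np.percentile(d[k],[5,50,95])*1000).round().astype(int)) if k.sum()>3 else None)
        print(y0,[t for t in r if t])
    return s,c,P,W
E
python3 -c "
from h import *
s,c,P,W=tilt(); cv2.imwrite('pics/w3.png',c['color'])"
```

```text
[0.5503 0.0455 0.1201] [-15.2 -17.1  42.9] 7.55 53.314361572265625
-0.025 [(20, 667, np.int64(78), np.int64(81), np.int64(100)), (30, 259, np.int64(84), np.int64(98), np.int64(100)), (40, 650, np.int64(54), np.int64(56), np.int64(101)), (50, 306, np.int64(78), np.int64(94), np.int64(98))]
0.0 [(20, 180, np.int64(99), np.int64(100), np.int64(101)), (30, 219, np.int64(98), np.int64(99), np.int64(100)), (40, 599, np.int64(54), np.int64(56), np.int64(101)), (50, 417, np.int64(76), np.int64(88), np.int64(99))]
0.025 [(20, 195, np.int64(99), np.int64(100), np.int64(101)), (30, 214, np.int64(98), np.int64(99), np.int64(100)), (40, 581, np.int64(54), np.int64(56), np.int64(101)), (50, 384, np.int64(75), np.int64(93), np.int64(99)), (110, 291, np.int64(90), np.int64(102), np.int64(124)), (120, 207, np.int64(91), np.int64(92), np.int64(124))]
```

```bash
python3 - <<'E'
from h import *
a=read_camera("side")["color"][140:360,190:470];b=cv2.imread("pics/w3.png")[120:340,180:460]
cv2.imwrite("pics/l2.png",cv2.resize(np.hstack([a,b]),None,fx=1.42,fy=1.42,interpolation=cv2.INTER_CUBIC))
E
```

```text
(no output)
```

View pics/l2.png

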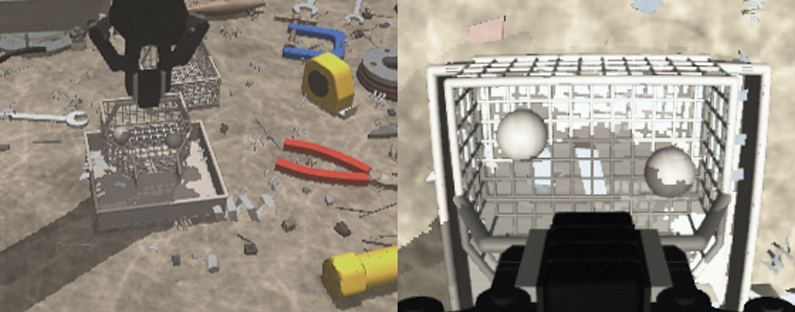

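>>> {"name": "step_arm", "arguments": {
  "dp": [
    [0,0,0.3],
    [0,0,0.3],
    [0,0.23,0],
    [0,0,-0.1],
    [0,0,-0.2],
    [0,0,-0.1],
    [0,0,-0.1],
    [0,0,-0.1],
    [0,0,0]
  ],
  "twist": [0,0,0,0,0,0,0,0,0],
  "grip_force": 25
}}

```text
time_s: 8.78
tool_pos: [0.5501, 0.0567, 0.1196]
tcp_rot: [2.135, 2.299, -0.009]
ft_force: [-13.7, -9.0, 32.0]
grip_width: 0.275
grip_force: 52.7
```

```bash
python3 -c "
from h import *
tilt()"
```

```text
[0.5501 0.0567 0.1196] [-13.7  -9.   32. ] 8.775 52.74581015110016
-0.025 [(20, 197, np.int64(97), np.int64(98), np.int64(100)), (30, 453, np.int64(97), np.int64(101), np.int64(122)), (40, 294, np.int64(51), np.int64(53), np.int64(96)), (50, 741, np.int64(52), np.int64(75), np.int64(96))]
0.0 [(20, 206, np.int64(97), np.int64(98), np.int64(100)), (30, 451, np.int64(96), np.int64(101), np.int64(123)), (40, 275, np.int64(51), np.int64(53), np.int64(97)), (50, 783, np.int64(53), np.int64(76), np.int64(96))]
0.025 [(20, 173, np.int64(98), np.int64(99), np.int64(100)), (30, 468, np.int64(97), np.int64(101), np.int64(125)), (40, 234, np.int64(52), np.int64(53), np.int64(97)), (50, 799, np.int64(52), np.int64(75), np.int64(96)), (100, 340, np.int64(91), np.int64(93), np.int64(124)), (110, 153, np.int64(90), np.int64(92), np.int64(124)), (120, 141, np.int64(90), np.int64(92), np.int64(125))]
```

>>> {"name": "step_arm", "arguments": {
  "dp": [
    [0,-0.15,-0.06],
    [0,-0.15,-0.07],
    [0,-0.15,-0.08],
    [0,-0.15,-0.08],
    [0,0,0]
  ],
  "twist": [0,0,0,0,0]
}}

```text
time_s: 9.45
tool_pos: [0.5509, 0.039, 0.1095]
tcp_rot: [2.136, 2.299, -0.004]
ft_force: [-6.8, -6.9, 17.0]
grip_width: 0.271
grip_force: 52.8
```

```bash
python3 -c "
from h import *
tilt()"
```

```text
[0.5509 0.039  0.1095] [-6.8 -6.9 17. ] 9.45 52.84018278121948
-0.025 [(20, 198, np.int64(94), np.int64(96), np.int64(97)), (30, 235, np.int64(91), np.int64(93), np.int64(94)), (40, 203, np.int64(88), np.int64(90), np.int64(91)), (50, 535, np.int64(40), np.int64(41), np.int64(92)), (60, 769, np.int64(51), np.int64(66), np.int64(84)), (70, 184, np.int64(80), np.int64(82), np.int64(83))]
0.0 [(20, 196, np.int64(94), np.int64(96), np.int64(98)), (30, 173, np.int64(91), np.int64(93), np.int64(94)), (40, 226, np.int64(88), np.int64(90), np.int64(91)), (50, 562, np.int64(40), np.int64(41), np.int64(92)), (60, 767, np.int64(51), np.int64(63), np.int64(85)), (70, 220, np.int64(80), np.int64(82), np.int64(83))]
0.025 [(20, 168, np.int64(94), np.int64(96), np.int64(97)), (30, 203, np.int64(91), np.int64(93), np.int64(94)), (40, 228, np.int64(88), np.int64(90), np.int64(92)), (50, 522, np.int64(40), np.int64(41), np.int64(92)), (60, 763, np.int64(51), np.int64(65), np.int64(85)), (70, 206, np.int64(80), np.int64(82), np.int64(83)), (120, 467, np.int64(81), np.int64(88), np.int64(115))]
```

>>> {"name": "step_arm", "arguments": {
  "dp": [
    [0,-0.15,-0.08],
    [0,-0.15,-0.09],
    [0,0,0],
    [0,-0.25,0.02],
    [0,-0.25,0.02],
    [0,-0.25,0.02],
    [0,-0.25,0.02],
    [0,-0.15,0.02],
    [0,-0.15,0.04],
    [0,-0.15,0.04],
    [0,-0.15,0.04],
    [0,0,0]
  ],
  "twist": [0,0,0,0,0,0,0,0,0,0,0,0]
}}

```text
time_s: 11.0
tool_pos: [0.551, -0.0128, 0.1091]
tcp_rot: [-2.133, -2.304, -0.007]
ft_force: [1.5, 7.2, -2.1]
grip_width: 0.272
grip_force: 50.9
```

```bash
python3 - <<'E'
from h import *
s,c,P,W=tilt()
a=read_camera("side")["color"][140:360,190:470];b=c["color"][120:340,180:460]
cv2.imwrite("pics/l3.png",cv2.resize(np.hstack([a,b]),None,fx=1.42,fy=1.42,interpolation=cv2.INTER_CUBIC))
E
```

```text
[ 0.551  -0.0128  0.1091] [ 1.5  7.2 -2.1] 11.0 50.947126150131226
-0.025 [(20, 211, np.int64(30), np.int64(99), np.int64(101)), (30, 359, np.int64(93), np.int64(95), np.int64(98)), (40, 359, np.int64(87), np.int64(90), np.int64(110)), (50, 385, np.int64(81), np.int64(85), np.int64(108)), (60, 734, np.int64(23), np.int64(25), np.int64(106)), (70, 682, np.int64(24), np.int64(34), np.int64(72)), (80, 587, np.int64(42), np.int64(52), np.int64(66)), (90, 305, np.int64(59), np.int64(60), np.int64(62)), (100, 544, np.int64(91), np.int64(92), np.int64(112))]
0.0 [(20, 1000, np.int64(10), np.int64(13), np.int64(100)), (30, 384, np.int64(93), np.int64(95), np.int64(106)), (40, 404, np.int64(87), np.int64(92), np.int64(105)), (50, 384, np.int64(81), np.int64(85), np.int64(105)), (60, 682, np.int64(23), np.int64(25), np.int64(104)), (70, 719, np.int64(24), np.int64(34), np.int64(72)), (80, 616, np.int64(42), np.int64(52), np.int64(66)), (90, 368, np.int64(59), np.int64(60), np.int64(62)), (100, 562, np.int64(91), np.int64(93), np.int64(113))]
0.025 [(20, 226, np.int64(97), np.int64(99), np.int64(101)), (30, 309, np.int64(93), np.int64(95), np.int64(98)), (40, 177, np.int64(86), np.int64(89), np.int64(92)), (50, 233, np.int64(80), np.int64(84), np.int64(86)), (60, 595, np.int64(23), np.int64(24), np.int64(80)), (70, 718, np.int64(24), np.int64(34), np.int64(72)), (80, 654, np.int64(42), np.int64(51), np.int64(66)), (90, 358, np.int64(59), np.int64(60), np.int64(62)), (100, 552, np.int64(91), np.int64(92), np.int64(112))]
```

View pics/l3.png

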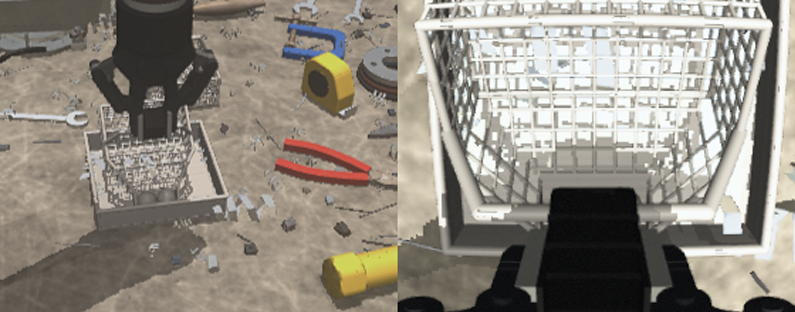

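>>> {"name": "step_arm", "arguments": {
  "dp": [
    [0,-0.15,0.04],
    [0,-0.15,0.04],
    [0,-0.15,0.03],
    [0,-0.15,0.03],
    [0,-0.1,0.02],
    [0,0,0],
    [0,0.3,0.03],
    [0,0.5,0.05],
    [0,0.5,0.1],
    [0,0.3,0.1],
    [0,0,0],
    [0,0,0]
  ],
  "twist": [0,0,0,0,0,0,0,0,0,0,0,0]
}}

```text
time_s: 12.6
tool_pos: [0.5503, 0.0109, 0.1224]
tcp_rot: [2.136, 2.303, -0.001]
ft_force: [0.1, -0.3, -3.5]
grip_width: 0.271
grip_force: 50.1
```

```bash
python3 - <<'E'
from h import *
s,c,P,W=tilt()
a=read_camera("side")["color"][140:360,190:470];b=c["color"][120:340,180:460]
cv2.imwrite("pics/l4.png",cv2.resize(np.hstack([a,b]),None,fx=1.42,fy=1.42,interpolation=cv2.INTER_CUBIC))
E
```

```text
[0.5503 0.0109 0.1224] [ 0.1 -0.3 -3.5] 12.6 50.08068144321442
-0.025 [(20, 872, np.int64(17), np.int64(24), np.int64(122)), (30, 402, np.int64(94), np.int64(99), np.int64(121)), (40, 302, np.int64(90), np.int64(93), np.int64(125)), (50, 350, np.int64(83), np.int64(87), np.int64(90)), (60, 375, np.int64(73), np.int64(77), np.int64(81)), (70, 863, np.int64(10), np.int64(12), np.int64(104)), (80, 1078, np.int64(19), np.int64(28), np.int64(105)), (90, 593, np.int64(31), np.int64(37), np.int64(50)), (100, 466, np.int64(41), np.int64(43), np.int64(45))]
0.0 [(20, 2029, np.int64(3), np.int64(8), np.int64(117)), (30, 402, np.int64(94), np.int64(99), np.int64(118)), (40, 301, np.int64(91), np.int64(93), np.int64(124)), (50, 384, np.int64(83), np.int64(87), np.int64(90)), (60, 382, np.int64(73), np.int64(77), np.int64(81)), (70, 865, np.int64(10), np.int64(12), np.int64(105)), (80, 1089, np.int64(19), np.int64(28), np.int64(105)), (90, 599, np.int64(31), np.int64(36), np.int64(52)), (100, 472, np.int64(41), np.int64(43), np.int64(45))]
0.025 [(20, 726, np.int64(16), np.int64(20), np.int64(103)), (30, 229, np.int64(94), np.int64(97), np.int64(99)), (40, 272, np.int64(90), np.int64(92), np.int64(96)), (50, 339, np.int64(83), np.int64(86), np.int64(90)), (60, 349, np.int64(73), np.int64(78), np.int64(81)), (70, 919, np.int64(10), np.int64(12), np.int64(104)), (80, 1117, np.int64(19), np.int64(27), np.int64(105)), (90, 602, np.int64(31), np.int64(36), np.int64(50)), (100, 466, np.int64(41), np.int64(43), np.int64(45))]
```

View pics/l4.png

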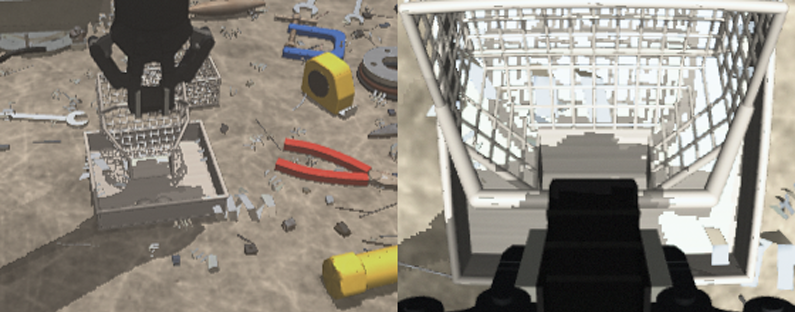

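>>> {"name": "step_arm", "arguments": {
  "dp": [
    [0,0,0.4],
    [0,0,0.6],
    [0,0,0.5],
    [0.05,-0.5,0],
    [0.05,-0.9,0],
    [0.05,-0.9,0],
    [0.05,-0.9,0],
    [0.05,-0.9,0],
    [0.05,-0.9,0],
    [0.05,-0.9,0],
    [0.05,-0.9,0],
    [0.05,-0.9,0]
  ],
  "twist": [0,0,0,0,0,0,0,0,0,0,0,0]
}}

```text
time_s: 14.2
tool_pos: [0.563, -0.222, 0.1669]
tcp_rot: [-2.137, -2.302, 0.002]
ft_force: [1.1, 0.0, -3.1]
grip_width: 0.271
grip_force: 50.1
```

>>> {"name": "step_arm", "arguments": {
  "dp": [
    [0,-0.5,-0.4],
    [0,0,-0.7],
    [0,0,-0.5],
    [0,0,-0.3],
    [0,0,-0.1],
    [0,0,0]
  ],
  "twist": [0,0,0,0,0,0]
}}

```text
time_s: 14.95
tool_pos: [0.5642, -0.2339, 0.1075]
tcp_rot: [2.135, 2.305, 0.0]
ft_force: [-0.2, -0.1, -3.2]
grip_width: 0.277
grip_force: 50.0
```

```bash
python3 - <<'E'
from h import *
s=readout.observe();print(s["tool_pos"],s["ft_force"],s["time_s"])
c=read_camera("top"); cv2.imwrite("pics/t5.png",cv2.resize(c["color"][200:330,230:440],None,fx=3.5,fy=3.5,interpolation=cv2.INTER_CUBIC))
E
```

```text
[ 0.56418728 -0.23390381  0.10753679] [-0.16050229 -0.0808766  -3.22102248] 14.95
```

View pics/t5.png

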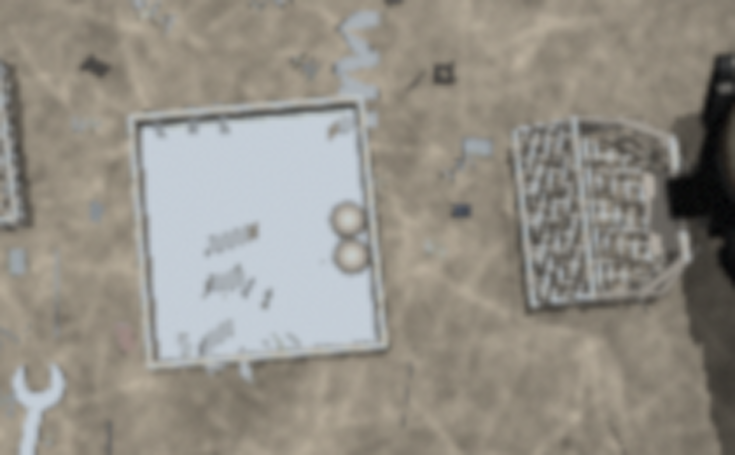

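>>> {"name": "step_arm", "arguments": {
  "dp": [
    [0,0,-0.3],
    [0,0.05,-0.15],
    [0,0.15,-0.1],
    [0,0.15,-0.05],
    [0,0.15,-0.03],
    [0,0.15,-0.03],
    [0,0.15,0],
    [0,0,0]
  ],
  "twist": [0,0,0,0,0,0,0,0]
}}

```text
time_s: 16.0
tool_pos: [0.5671, -0.2137, 0.0947]
tcp_rot: [2.13, 2.295, -0.004]
ft_force: [-9.8, -1.6, 39.6]
grip_width: 0.27
grip_force: 62.8
```

```bash
cat >> h.py <<'E'
def tilt2():
    s,c,P,W=wcloud(); X=P[...,0];D=P[...,2]+.019
    m=(abs(P[...,1])<.03)&(X>.02)&(X<.13)&(D>0)&(W[...,2]>.006)&(c["range_z"]>0)
    # back rim: nearest-to-camera top edge; basket-frame (45,-62): angle 36 deg from down at level
    x,d=X[m],D[m]; r=np.hypot(x,d); k=(abs(r-.077)<.006)&(c["color"][m].min(1)>110)
    print("rim ang-36:",np.degrees(np.percentile(np.arctan2(x,d)[k],[10,50,90])).round(1)-36,k.sum())
E
python3 -c "
from h import *
tilt();tilt2()"
```

```text
[ 0.5671 -0.2137  0.0947] [-9.8 -1.6 39.6] 16.0 62.80020475387573
-0.025 [(20, 264, np.int64(20), np.int64(95), np.int64(96)), (30, 287, np.int64(89), np.int64(92), np.int64(94)), (40, 303, np.int64(83), np.int64(87), np.int64(91)), (50, 209, np.int64(77), np.int64(79), np.int64(82)), (60, 380, np.int64(18), np.int64(73), np.int64(76)), (70, 912, np.int64(18), np.int64(23), np.int64(66)), (80, 693, np.int64(35), np.int64(46), np.int64(61)), (90, 451, np.int64(51), np.int64(55), np.int64(57))]
0.0 [(20, 1523, np.int64(2), np.int64(7), np.int64(96)), (30, 274, np.int64(89), np.int64(92), np.int64(94)), (40, 358, np.int64(84), np.int64(87), np.int64(91)), (50, 262, np.int64(77), np.int64(80), np.int64(83)), (60, 401, np.int64(19), np.int64(74), np.int64(76)), (70, 918, np.int64(18), np.int64(24), np.int64(67)), (80, 702, np.int64(36), np.int64(47), np.int64(63)), (90, 471, np.int64(52), np.int64(55), np.int64(57))]
0.025 [(20, 266, np.int64(21), np.int64(96), np.int64(97)), (30, 260, np.int64(90), np.int64(93), np.int64(95)), (40, 318, np.int64(84), np.int64(87), np.int64(91)), (50, 225, np.int64(78), np.int64(80), np.int64(83)), (60, 383, np.int64(19), np.int64(74), np.int64(77)), (70, 904, np.int64(19), np.int64(23), np.int64(66)), (80, 661, np.int64(36), np.int64(46), np.int64(62)), (90, 449, np.int64(52), np.int64(56), np.int64(58))]
rim ang-36: [33.3 38.4 39.5] 2208
```

>>> {"name": "step_arm", "arguments": {
  "dp": [
    [0,0.2,0],
    [0,0.2,0],
    [0,0.2,-0.03],
    [0,0.2,-0.03],
    [0,0.2,-0.03],
    [0,0.2,-0.03],
    [0,0,0]
  ],
  "twist": [0,0,0,0,0,0,0],
  "grip_force": 20
}}

```text
time_s: 16.98
tool_pos: [0.5675, -0.1774, 0.0883]
tcp_rot: [2.13, 2.296, 0.0]
ft_force: [-1.1, -3.3, 17.4]
grip_width: 0.274
grip_force: 75.0
```

```bash
python3 -c "
from h import *
tilt();tilt2()"
```

```text
[ 0.5675 -0.1774  0.0883] [-1.1 -3.3 17.4] 16.975 74.98291477560997
-0.025 [(20, 228, np.int64(90), np.int64(92), np.int64(93)), (30, 294, np.int64(87), np.int64(89), np.int64(91)), (40, 267, np.int64(85), np.int64(86), np.int64(88)), (50, 252, np.int64(82), np.int64(83), np.int64(85)), (60, 847, np.int64(36), np.int64(38), np.int64(60)), (70, 454, np.int64(65), np.int64(78), np.int64(80)), (120, 158, np.int64(68), np.int64(70), np.int64(71))]
0.0 [(20, 1367, np.int64(3), np.int64(10), np.int64(93)), (30, 298, np.int64(87), np.int64(89), np.int64(91)), (40, 315, np.int64(85), np.int64(86), np.int64(88)), (50, 229, np.int64(82), np.int64(84), np.int64(85)), (60, 863, np.int64(36), np.int64(38), np.int64(80)), (70, 468, np.int64(67), np.int64(78), np.int64(80)), (120, 172, np.int64(68), np.int64(70), np.int64(72))]
0.025 [(20, 212, np.int64(90), np.int64(92), np.int64(94)), (30, 280, np.int64(87), np.int64(89), np.int64(91)), (40, 244, np.int64(85), np.int64(86), np.int64(88)), (50, 244, np.int64(82), np.int64(83), np.int64(85)), (60, 843, np.int64(36), np.int64(39), np.int64(59)), (70, 490, np.int64(65), np.int64(78), np.int64(80)), (120, 148, np.int64(69), np.int64(70), np.int64(72))]
rim ang-36: [18.1 23.5 24.4] 1557
```

>>> {"name": "step_arm", "arguments": {
  "dp": [
    [0,0.2,-0.04],
    [0,0.2,-0.04],
    [0,0.2,-0.02],
    [0,0.2,0],
    [0,0.2,0],
    [0,0,0]
  ],
  "twist": [0,0,0,0,0,0]
}}

```text
time_s: 17.82
tool_pos: [0.5659, -0.1465, 0.0831]
tcp_rot: [2.133, 2.299, -0.0]
ft_force: [-0.5, -3.1, 7.2]
grip_width: 0.272
grip_force: 66.2
```

```bash
python3 -c "
from h import *
tilt();tilt2()"
```

```text
[ 0.5659 -0.1465  0.0831] [-0.5 -3.1  7.2] 17.825 66.2007687985897
-0.025 [(40, 10, np.int64(89), np.int64(89), np.int64(90)), (50, 398, np.int64(45), np.int64(47), np.int64(58)), (60, 515, np.int64(47), np.int64(73), np.int64(89)), (90, 337, np.int64(63), np.int64(65), np.int64(88)), (100, 467, np.int64(64), np.int64(74), np.int64(79)), (110, 435, np.int64(71), np.int64(73), np.int64(78)), (120, 88, np.int64(74), np.int64(76), np.int64(78))]
0.0 [(20, 1733, np.int64(-6), np.int64(5), np.int64(17)), (40, 7, np.int64(89), np.int64(90), np.int64(90)), (50, 397, np.int64(45), np.int64(47), np.int64(58)), (60, 551, np.int64(47), np.int64(77), np.int64(90)), (90, 323, np.int64(64), np.int64(65), np.int64(89)), (100, 645, np.int64(64), np.int64(74), np.int64(80)), (110, 752, np.int64(72), np.int64(74), np.int64(79)), (120, 109, np.int64(74), np.int64(77), np.int64(80))]
0.025 [(40, 14, np.int64(89), np.int64(90), np.int64(90)), (50, 375, np.int64(46), np.int64(47), np.int64(58)), (60, 528, np.int64(47), np.int64(70), np.int64(90)), (90, 325, np.int64(64), np.int64(65), np.int64(89)), (100, 243, np.int64(64), np.int64(65), np.int64(79)), (110, 52, np.int64(76), np.int64(78), np.int64(81))]
rim ang-36: [14.4 15.6 16.3] 1040
```

>>> {"name": "step_arm", "arguments": {
  "dp": [
    [0,0.15,-0.03],
    [0,0.15,-0.03],
    [0,0.15,0],
    [0,0.15,0],
    [0,0,0]
  ],
  "twist": [0,0,0,0,0]
}}

```text
time_s: 18.55
tool_pos: [0.5656, -0.1284, 0.081]
tcp_rot: [2.133, 2.299, -0.0]
ft_force: [-1.4, -3.5, 5.9]
grip_width: 0.277
grip_force: 65.0
```

```bash
python3 -c "
from h import *
tilt();tilt2()"
```

```text
[ 0.5656 -0.1284  0.081 ] [-1.4 -3.5  5.9] 18.55 65.0454032421112
-0.025 [(50, 616, np.int64(49), np.int64(50), np.int64(82)), (70, 81, np.int64(63), np.int64(64), np.int64(65)), (80, 625, np.int64(61), np.int64(63), np.int64(77)), (90, 534, np.int64(70), np.int64(71), np.int64(76)), (100, 193, np.int64(71), np.int64(74), np.int64(77))]
0.0 [(20, 2506, np.int64(-15), np.int64(0), np.int64(17)), (50, 642, np.int64(49), np.int64(50), np.int64(82)), (70, 70, np.int64(63), np.int64(64), np.int64(65)), (80, 707, np.int64(62), np.int64(64), np.int64(78)), (90, 820, np.int64(70), np.int64(72), np.int64(77)), (100, 270, np.int64(71), np.int64(74), np.int64(78))]
0.025 [(50, 616, np.int64(49), np.int64(50), np.int64(82)), (70, 74, np.int64(63), np.int64(64), np.int64(66)), (80, 398, np.int64(62), np.int64(63), np.int64(64)), (90, 36, np.int64(75), np.int64(77), np.int64(80))]
rim ang-36: [12.1 12.9 13.6] 941
```

>>> {"name": "step_arm", "arguments": {
  "dp": [
    [0,0,0],
    [0,0,0],
    [0,0,0],
    [0,0,0]
  ],
  "twist": [0,0,0,0],
  "fingers": 0.5
}}

```text
time_s: 19.15
tool_pos: [0.5637, -0.1262, 0.079]
tcp_rot: [-2.135, -2.304, -0.0]
ft_force: [0.8, 0.5, 0.3]
grip_width: 0.505
grip_force: 0.0
```

>>> {"name": "step_arm", "arguments": {
  "dp": [
    [0,0,0.2],
    [0,0,0.5],
    [0,0,0.8],
    [0,0,0.9],
    [0,0,0.9],
    [0,0,0.9],
    [0,-0.8,0.5],
    [0,-0.9,0.3],
    [0,-0.9,0],
    [0,-0.9,0],
    [0,-0.9,0],
    [0,0,0]
  ],
  "twist": [0,0,0,0,0,0,0,0,0,0,0,0],
  "fingers": 0.8
}}

```text
time_s: 20.65
tool_pos: [0.5633, -0.2616, 0.2299]
tcp_rot: [2.14, 2.298, -0.001]
ft_force: [-0.7, -0.5, -1.2]
grip_width: 0.798
grip_force: 0.0
```

```bash
python3 - <<'E'
from h import *
s=readout.observe();print(s["tool_pos"],s["ft_force"],s["time_s"])
for n in("top","side"):
    c=read_camera(n); W=cloud(c); im=c["color"]; y=W[...,1];x=W[...,0]
    m=(im.max(2)<60)&(W[...,2]>.08)&(W[...,2]<.125)&(x>.5)&(x<.63)&(y>-.2)&(y<-.06)
    p=W[m]; print(n,"block",len(p),p[:,2].max() if len(p) else 0,p[p[:,2]>.11].mean(0).round(4),np.percentile(p,[5,95],axis=0).round(3).tolist())
    r=(W[...,2]>.036)&(W[...,2]<.06)&(x>.48)&(x<.65)&(y>-.24)&(y<-.06)
    q=W[r]; print(" rim",len(q)); 
    for a,b in((-.09,-.06),(-.11,-.09),(-.15,-.11),(-.18,-.15)):
        k=q[(q[:,1]>a)&(q[:,1]<b)]; print("  y",a,b,len(k),np.percentile(k[:,2],[50,90,98]).round(4) if len(k)>5 else "", k[:,0].min().round(3) if len(k) else "",k[:,0].max().round(3) if len(k) else "")
    t=(W[...,2]>.02)&(W[...,2]<.035)&(x>.5)&(x<.61)&(y>-.036)&(y<.07); l,_,st,ce=cv2.connectedComponentsWithStats(t.astype(np.uint8)); print(" balls",[(st[i,4],ce[i].round(),W[_==i].mean(0).round(3)) for i in range(1,l) if st[i,4]>8])
E
```

```text
[ 0.56332268 -0.26155879  0.22994703] [-0.69138837 -0.4530793  -1.16364067] 20.65
top block 47 0.12017763339077003 [ 0.5574 -0.1087  0.1156] [[0.552, -0.121, 0.089], [0.57, -0.103, 0.118]]
 rim 313
  y -0.09 -0.06 118 [0.0462 0.0486 0.0501] 0.511 0.613
  y -0.11 -0.09 36 [0.0463 0.0492 0.0541] 0.511 0.615
  y -0.15 -0.11 78 [0.0465 0.0513 0.0576] 0.512 0.617
  y -0.18 -0.15 58 [0.0456 0.0477 0.0492] 0.524 0.606
 balls [(np.int32(91), array([328., 267.]), array([ 0.551, -0.03 ,  0.027])), (np.int32(59), array([296., 268.]), array([0.55 , 0.037, 0.024])), (np.int32(26), array([293., 280.]), array([0.525, 0.044, 0.022]))]
side block 378 0.11951777021435939 [ 0.5642 -0.1189  0.1152] [[0.554, -0.128, 0.083], [0.576, -0.106, 0.118]]
 rim 525
  y -0.09 -0.06 138 [0.0465 0.0481 0.049 ] 0.511 0.614
  y -0.11 -0.09 31 [0.047  0.0484 0.0487] 0.513 0.616
  y -0.15 -0.11 165 [0.0472 0.056  0.0598] 0.513 0.618
  y -0.18 -0.15 125 [0.0463 0.0479 0.0488] 0.525 0.608
 balls []
```

```bash
python3 -c "
from bench import arm
print(arm.job_done())"
```

```text
the job is handed in; nothing more can be done
None
```

Job handed in at about 20.7 s: both balls are in the tray, and the empty basket stands upright and released on the bench beside it, on the robot's right, with the arm clear.

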